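Sort the bench after the filing lesson

ROBOT

A 6-joint arm with a two-finger parallel gripper is mounted at the origin on the work surface. World frame = base frame: x ahead of the robot, y to its left, z up, the work surface at z = 0. Lengths are in m, angles in rad, forces in N, time in s.
With the tool pointing down it reaches from about 0.35 to 0.975 m from the base axis. Payload 4.9 kg.
Tool frame: the origin (TCP) lies on the centre line of the jaws, within the pads' length; the fingertips stand manip.tip_reach ahead of it and the grasp point (between the pads) is the TCP (manip.tip_reach is the distance from the TCP to the fingertips, in m); z points along the fingers, y is the line along which they close (so a half turn about z gives the same grasp; the last joint's range is limited). The gripper opens to 85 mm and grips with 20 to 120 N. Pads are 22 mm wide; open, the fingers measure 114 mm over their backs; the gripper's body (76 mm by 85 mm) begins 54 mm behind the grasp point. The pads swing forward as they close: fully open they stand 13 mm farther back than shut.
Start: joints at [1.015, 0.053, 1.613, -0, 1.476, -0.119], TCP at [0.264, 0.566, 0.23] pointing down, gripper open.
Joint ranges: [-3.01, 3.01], [-1.01, 2.22], [0.06, 2.58], [-1.02, 4.17], [0.09, 2.62], [-3.14, 3.14]. Speed limits (rad/s): [2.57, 2.57, 3.14, 3.14, 3.14, 3.14].

INTERFACE

Orientations are given as a unit quaternion [w, x, y, z].
In Python, from plant import manip gives the robot as it stands. The module is installed in compiled form; this text tells all that it offers.
- The arm moves only by the tool move_arm, never from a script. Its argument "rows" is a list of rows, each a list of 7 numbers: the shift along the tool's x, y, z in cm, then the turn, a rotation vector about the tool's x, y, z in degrees, then the opening, from -1 (shut) to 1 (fully open). In form: [[tx, ty, tz, ax, ay, az, jaw], ...]. A call has 1 to 20 rows; each row shifts and turns the commanded pose from where the row before left it, along the tool's axes as they then stand; what a row does not reach is not made up. A row lasts 1/12 s, in which the tool goes at most 41.7 mm and 7.16 degrees, less where a joint would pass 70% of its speed; a pose out of reach is approached as far as the arm can. A call is refused whole if a number of a shift passes 4.17 or a number of a turn 7.16, either way. A call with a gripper value outside its range is refused whole. The fingers move at their own pace and stop on an object; the grip force is fixed at half the most. Time passes only in rows, so rows that do not move let the fingers close. It gives the time, the measured TCP pose, the force, the opening and the grip force at its end, in the units of the state.
- manip.state(): the state, without advancing time (a new reading comes with each control period).
- manip.grab_frame(name): name is "side" or "top" or "wrist"; returns a dict with "img" (400x640x3 uint8, blue, green, red), "mtx" (3x3 intrinsics, pixels), "R" (3x3) and "t" (3): a world point X has camera coordinates R X + t. Camera axes: x right, y down, z forward; pixel columns grow to the right and rows downward; lengths in m; the calibration is good to about 2 mm. A picture is of the moment at which its call begins. There is no depth.
- manip.job_done(): hands the job in; it is judged then, once.
The state is a dict: "time": time; "joint_pos": joint angles; "joint_vel": joint speeds; "joint_efforts": joint torques, N m; "tool_pos": TCP position; "tool_rot": TCP orientation; "contact_force": force on the tool from outside, world axes, zero at the start; "ft_torque": the same for the moment, N m; "gripper_width": opening from 0.0 (shut) to 1.0 (fully open); "grasp_force": force on a finger pad.
Only numpy, scipy, OpenCV 4.12 (cv2) and the standard library are available. Lean on these libraries where they do the work, as an engineer would, in place of code of your own. Each camera call takes 0.05 s, during which the arm holds its last target. There are 200 camera calls.

TASK

Clear up after the filing lesson: draw the aluminium flat bar out of the blue saw guide (raise its end over the red lip first) and lay it flat in the wooden tray, lay the orange-handled file flat in the green tray, and put the brass offcut in the yellow bin and the steel offcut in the blue bin. Everything must end up inside its own container and let go; leave the red oil can where it stands.

Things in the scene. Friction and masses are not known exactly. Their poses are not given: they have to be found in the camera images.
- guide: Blue fixed saw guide 236 mm long. Origin on the bench under its middle, x along it. Rail 16 mm wide, top 16 mm above the bench, bears the bar. Red lip at the -x end: x -118 to -112, 44 mm wide, top 36 mm up. Bridge over x +40 to +113: roof underside 40, top 46 mm up, walls 34 mm apart inside, far end closed. The bar comes out only towards -x, its lip end first raised 22 to 35 mm, other end down.
- bar: Silver aluminium flat bar 200 x 25 x 8 mm, 0.11 kg. Origin at the centre of its underside, x along its length. At first it lies on the guide's rail, its x along the guide's, within 5 mm of the guide's middle, its last 55 to 65 mm under the bridge. Grip it across its 25 mm width on the open part; its long edges overhang the rail, free beneath down to the bench.
- file: Hand file 210 mm long lying on the bench, 0.13 kg, flat-bottomed. Origin on its underside where handle meets blade; orange handle from x -105 to 0 (24 mm wide, 18 mm high), steel blade from x 0 to +105 (18 mm wide, 6 mm high). Centre of mass near x = +15 mm.
- brass: Yellow-gold round brass offcut, diameter 28 mm, 36 mm high, standing on the bench; origin at the centre of its underside, about 0.19 kg.
- steel: Silver-grey square steel offcut 26 x 26 x 36 mm high, standing on the bench; origin at the centre of its underside, x and y square to its sides, about 0.19 kg.
- bar_tray: Pale wooden open tray for the bar, fixed: outside 248 x 98 x 16 mm, walls and floor 4 mm thick (inside 240 x 90 mm, floor top 4 mm above the bench). Origin at the centre of its underside, x along its length.
- file_tray: Green open tray for the file, fixed: same size and frame as the wooden tray (inside 240 x 90 mm, walls 16 mm high, floor top 4 mm above the bench, x along its length).
- brass_bin: Yellow open bin for brass, fixed: outside 108 x 108 x 25 mm, walls and floor 4 mm thick (inside 100 x 100 mm, floor top 4 mm above the bench). Origin at the centre of its underside, x and y square to its walls.
- steel_bin: Blue open bin for steel, fixed: same size and frame as the yellow bin.
- oiler: Small red oil can standing on the bench, body diameter 50 mm, 100 mm high with its thin spout; origin at the centre of its underside. Leave it alone.
There are look-alikes about, which are no part of the job. There is more than one size of the steel_bin; the job needs the middle-sized.

How it is judged:
On the way:
1. the bar's lip end is raised while its other end is still under the bridge (angle between bar's own z axis and vertical above 0.07 rad and x of bar in the frame of guide above -0.05 m and horizontal distance between bar and guide below 0.06 m), for 0.1 s.
At the end, for the whole second after the job is handed in: Bar in wooden tray, file in green tray, each within the walls, flat on the floor (3 degrees); brass offcut on the floor of the yellow bin, steel offcut on that of the blue bin; all let go and at rest; oil can upright, within 20 mm of its start (x of bar in the frame of bar_tray between -0.024 and 0.024 m and y of bar in the frame of bar_tray between -0.036 and 0.036 m and z of bar in the frame of bar_tray between 0 and 0.01 m and angle between each of bar, file's own z axis and vertical below 0.052 rad and angle between the x axis of bar and the x axis of bar_tray, either way round below 0.35 rad and linear speed of each of bar, file, brass, steel, oiler below 0.02 m/s and x of file in the frame of file_tray between -0.024 and 0.024 m and y of file in the frame of file_tray between -0.036 and 0.036 m and z of file in the frame of file_tray between 0 and 0.01 m and angle between the x axis of file and the x axis of file_tray, either way round below 0.35 rad and x of brass in the frame of brass_bin between -0.0505 and 0.0505 m and y of brass in the frame of brass_bin between -0.0505 and 0.0505 m and z of brass in the frame of brass_bin between 0 and 0.021 m and x of steel in the frame of steel_bin between -0.0505 and 0.0505 m and y of steel in the frame of steel_bin between -0.0505 and 0.0505 m and z of steel in the frame of steel_bin between 0 and 0.021 m and distance of oiler from where it was at the start of the episode below 0.02 m and angle between oiler's own z axis and vertical below 0.1 rad); the robot touches nothing.
It fails at once if the oil can is shifted by more than 20 mm or knocked over (distance of oiler from where it was at the start of the episode above 0.02 m or angle between oiler's own z axis and vertical above 0.3 rad).
It also fails if it takes over 104 s, if anything falls off the work surface, if the arm or the gripper's body presses on something with over 40 N, if the wrist force passes 120 N, or if a joint passes its speed limit or range.

## Working session

There is one attempt and no reset: what is moved stays moved. The work goes in short steps, Python scripts to look and compute and a tool call to move; the robot and the scene stay as the last step left them, time stands still between calls to the robot, and variables do not carry over. Pictures are saved under pics/ and viewed, at most 14 in all, crops included, and the job is handed in when it is done.

Besides the shell and the picture viewer there is one more tool, called by a JSON object that holds its "op" and its "data", one argument or row to a line. move_arm: Moves the arm, as the interface text tells. Its arguments: {"type":"object","properties":{"rows":{"type":"array","items":{"type":"array","items":{"type":"number"}}}},"required":["rows"]}

```bash
mkdir -p pics && cat > h.py <<'E'
import numpy as np, cv2, json, pickle
from plant import manip
def shot(name, tag):
    f=manip.grab_frame(name); cv2.imwrite(f'pics/{tag}.png', f['img']); pickle.dump(f,open(f'{tag}.pkl','wb')); return f
def load(tag): return pickle.load(open(f'{tag}.pkl','rb'))
def onplane(f,uv,z):
    K,R,t=map(np.array,(f['mtx'],f['R'],f['t'])); uv=np.atleast_2d(uv).astype(float)
    d=(R.T@np.linalg.inv(K)@np.c_[uv,np.ones(len(uv))].T).T; c=-R.T@t
    return c+d*((z-c[2])/d[:,2])[:,None]
def tri(f1,uv1,f2,uv2):
    P=[np.array(f['mtx'])@np.c_[f['R'],f['t']] for f in (f1,f2)]
    X=cv2.triangulatePoints(P[0],P[1],np.array(uv1,float).reshape(2,1),np.array(uv2,float).reshape(2,1))
    return (X[:3]/X[3]).ravel()
def proj(f,X):
    x=(np.array(f['mtx'])@(np.array(f['R'])@np.atleast_2d(X).T+np.array(f['t']).reshape(3,1))).T
    return x[:,:2]/x[:,2:]
E
python3 - <<'E'
from h import *
for n in("top","side","wrist"):
    f=shot(n,n+"0"); print(n,np.round(-np.array(f['R']).T@f['t'],3),np.round(f['R'],2).tolist(),f['mtx'][0][0])
print(manip.state(), manip.tip_reach)
E
```

```text
top [ 0.36  -0.04   1.021] [[0.14, -0.99, -0.0], [-0.96, -0.13, -0.23], [0.23, 0.03, -0.97]] 400.7847585011872
side [ 0.458 -0.732  0.508] [[0.99, -0.17, -0.01], [-0.11, -0.55, -0.83], [0.13, 0.82, -0.56]] 408.607365407793
wrist [0.19  0.601 0.372] [[0.42, 0.91, -0.0], [0.86, -0.4, 0.32], [0.29, -0.14, -0.95]] 309.08366499867003
{'time': 0.15, 'joint_pos': array([ 1.01499862e+00,  5.32230497e-02,  1.61397567e+00,  1.58102118e-05,
        1.47602336e+00, -1.18978270e-01]), 'joint_vel': array([-0.0014153 , -0.00252437, -0.00379132, -0.0002115 , -0.00056436,
        0.00053507]), 'joint_efforts': array([ 2.64276987e-04, -3.94241023e+01, -3.70722842e+01, -2.07922371e-04,
        4.62449374e-03,  3.63068125e-06]), 'tool_pos': array([0.26413317, 0.56589895, 0.22853614]), 'tool_rot': array([-2.77115487e-04,  2.16678061e-01,  9.76242774e-01, -7.66179493e-04]), 'contact_force': array([-0.11724127,  0.56151858, -0.03945712]), 'ft_torque': array([-0.02813291, -0.00265964,  0.05833707]), 'grasp_force': 0.0, 'gripper_width': 0.9998939758678075} 0.019
```

View pics/top0.png

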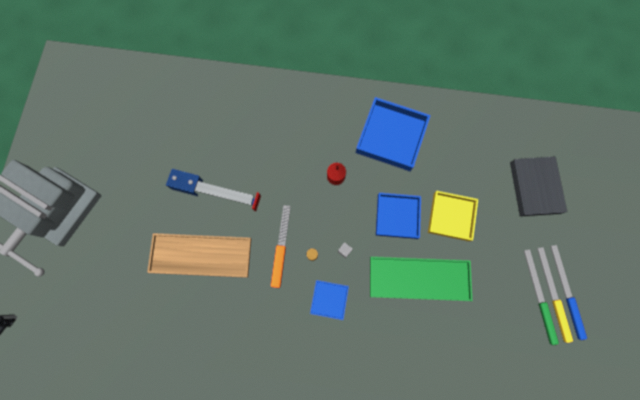

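View pics/side0.png

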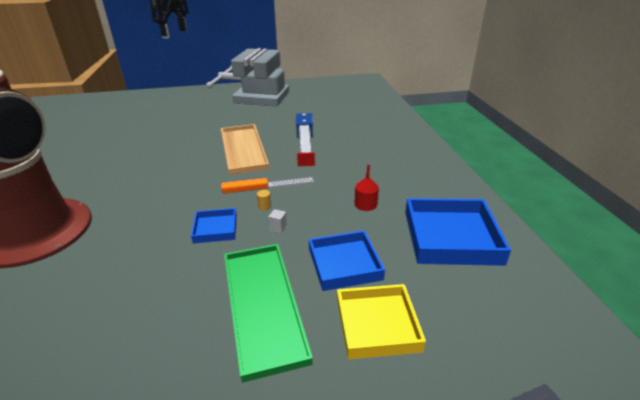

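The top view shows the guide at (212,190), with the red lip at (256,201) and the bridge at (184,182). The orange file is at (281,245), brass at (312,254), steel at (345,250) and the oil can at (337,173). The wooden tray is at (200,256), the green tray at (420,279) and the yellow bin at (454,216).

Possible confusions:
- **Blue bins:** large (393,134), middle (398,216) and small (329,300). I take the middle one.
- **Files:** orange (281,245), against green, yellow and blue handles at (548,325), (563,320) and (577,318). I take the orange one.
- **Brass and steel:** there is only one of each, at (312,254) and (345,250).

```bash
python3 - <<'E'
from h import *
T,S=load('top0'),load('side0')
for nm,f in(('top',T),('side',S)):
    hsv=cv2.cvtColor(f['img'],cv2.COLOR_BGR2HSV); print(nm)
    for c,lo,hi in[('blue',(105,150,60),(125,255,255)),('yellow',(24,150,90),(34,255,255)),('green',(50,170,80),(70,255,255)),('orange',(6,200,150),(14,255,255)),('wood',(8,80,90),(18,185,255)),('brass',(14,120,100),(23,255,255)),('red',(0,180,60),(4,255,255)),('grey',(0,0,140),(180,40,255))]:
        m=cv2.inRange(hsv,lo,hi); m=cv2.morphologyEx(m,cv2.MORPH_CLOSE,np.ones((3,3)))
        for k in cv2.findContours(m,cv2.RETR_EXTERNAL,cv2.CHAIN_APPROX_NONE)[0]:
            a=cv2.contourArea(k)
            if a<25 or (c=='wood' and a>9000): continue
            r=cv2.minAreaRect(k); M=cv2.moments(k); ce=(M['m10']/a,M['m01']/a)
            if nm=='side' and ce[1]<105: continue
            print(c,int(a),np.round(ce,1),[np.round(v,1).tolist() for v in r[:2]],round(r[2]), np.round(onplane(f,ce,.012)[0][:2],3) if nm=='top' else '')
crop=cv2.resize(T['img'][150:310,260:480],None,fx=3,fy=3,interpolation=cv2.INTER_CUBIC); cv2.imwrite('pics/crop1.png',crop)
E
```

```text
top
blue 319 [576.3 318.5] [[576.3, 318.6], [43.6, 8.5]] 73 [ 0.4   -0.659]
blue 1045 [329.1 299.7] [[329.3, 299.7], [33.3, 33.7]] 11 [ 0.362 -0.061]
blue 1753 [398.2 215.4] [[398.4, 215.4], [44.4, 42.2]] 5 [ 0.595 -0.209]
blue 458 [182.2 181. ] [[182.7, 181.3], [30.1, 18.2]] 14 [0.61  0.361]
blue 3331 [392.7 133.7] [[392.5, 133.7], [59.5, 58.5]] 18 [ 0.817 -0.174]
yellow 289 [562.6 320.8] [[562.5, 320.9], [43.3, 8.0]] 74 [ 0.39  -0.626]
yellow 1787 [452.9 215.7] [[453.2, 215.7], [46.1, 42.2]] 11 [ 0.613 -0.348]
wood 414 [277.6 266.2] [[277.8, 266.2], [10.9, 43.1]] 8 [0.425 0.077]
wood 3810 [199.3 255. ] [[199.0, 254.9], [101.0, 39.8]] 3 [0.426 0.277]
brass 79 [311.7 254. ] [[312.0, 254.0], [10.0, 10.0]] 90 [ 0.467 -0.003]
brass 285 [277.2 266. ] [[277.1, 265.9], [8.2, 40.4]] 8 [0.425 0.078]
red 27 [255.8 201.4] [[255.8, 201.3], [3.1, 15.2]] 17 [0.582 0.16 ]
red 258 [335.9 173.2] [[336.0, 173.0], [20.0, 16.0]] 90 [ 0.686 -0.036]
grey 251 [534.3 275.9] [[534.3, 275.4], [54.0, 5.9]] 74 [ 0.488 -0.557]
grey 250 [547.8 273.2] [[547.7, 273.1], [53.8, 5.8]] 74 [ 0.499 -0.59 ]
grey 250 [561
[... 1088 characters left out ...]
]] 85 
wood 501 [244.1 185.2] [[244.1, 185.2], [12.0, 46.9]] 84 
wood 1710 [243.4 149.2] [[244.6, 148.3], [48.5, 40.8]] 80 
brass 587 [385.1 350.8] [[385.3, 350.7], [9.1, 76.6]] 85 
brass 259 [372.5 292.6] [[372.4, 292.7], [5.7, 59.0]] 85 
brass 204 [263.5 199. ] [[263.0, 199.0], [20.0, 12.0]] 90 
brass 165 [243.6 182.7] [[244.0, 182.6], [4.8, 44.4]] 83 
brass 1505 [243.7 149.5] [[245.0, 148.3], [45.7, 38.3]] 81 
red 555 [366.2 194. ] [[366.5, 187.5], [21.0, 43.0]] 0 
red 162 [305.4 158.9] [[305.5, 159.0], [12.0, 15.0]] 90 
grey 110 [276.7 213.8] [[276.6, 213.8], [15.5, 9.9]] 14 
grey 181 [290.2 181.5] [[290.4, 181.5], [5.2, 45.2]] 84 
grey 237 [304.7 138.8] [[305.0, 138.1], [26.2, 11.2]] 87
```

View pics/crop1.png

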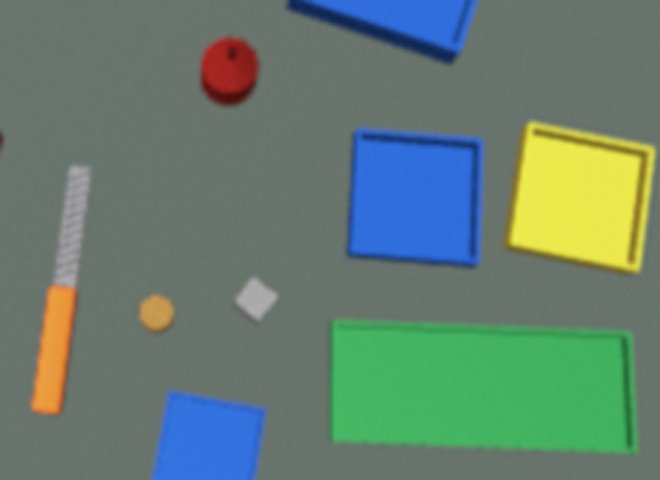

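The crop confirms the choices: orange-handled file at left, round gold brass at (156,313), grey square steel at (256,298), middle blue bin at (416,197) and yellow bin at (580,197). Next I move the wrist camera over the guide.

{"op": "move_arm", "data": {
  "rows": [
    [0, 0, 0, 0, 0, 7.1, 1],
    [0, 0, 0, 0, 0, 7.1, 1],
    [0, 0, 0, 0, 0, 7.1, 1],
    [0, 0, 0, 0, 0, 7.1, 1],
    [0, 0, 0, 0, 0, 7.1, 1],
    [0, 0, 0, 0, 0, 7.1, 1],
    [0, 0, 0, 0, 0, 7.1, 1],
    [0, 0, 0, 0, 0, 7.1, 1],
    [-3, 2.4, 0, 0, 0, 0, 1],
    [-3, 2.4, 0, 0, 0, 0, 1],
    [-3, 2.4, 0, 0, 0, 0, 1],
    [-3, 2.4, 0, 0, 0, 0, 1],
    [-3, 2.4, 0, 0, 0, 0, 1],
    [-3, 2.4, 0, 0, 0, 0, 1],
    [-3, 2.4, 0, 0, 0, 0, 1],
    [-3, 2.4, 0, 0, 0, 0, 1],
    [-3, 2.4, 0, 0, 0, 0, 1],
    [-3, 2.4, 0, 0, 0, 0, 1],
    [-3, 2.4, 0, 0, 0, 0, 1],
    [-3, 2.4, 0, 0, 0, 0, 1]
  ]
}}

```text
time: 1.82
tool_pos: [0.6016, 0.2493, 0.2291]
tool_rot: [-0.0, 0.655, 0.756, -0.0]
contact_force: [0.3, 1.1, 0.3]
gripper_width: 1.0
grasp_force: 0.0
```

{"op": "move_arm", "data": {
  "rows": [
    [0, 0, 0, 0, 0, 0, 1],
    [0, 0, 0, 0, 0, 0, 1],
    [0, 0, 0, 0, 0, 0, 1]
  ]
}}

```text
time: 2.07
tool_pos: [0.6002, 0.2509, 0.2289]
tool_rot: [-0.001, 0.655, 0.756, -0.0]
contact_force: [-0.2, 0.5, 0.1]
gripper_width: 0.998
grasp_force: 0.0
```

```bash
python3 -c "
from h import *
shot('wrist','w1')"
```

```text
(no output)
```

View pics/w1.png

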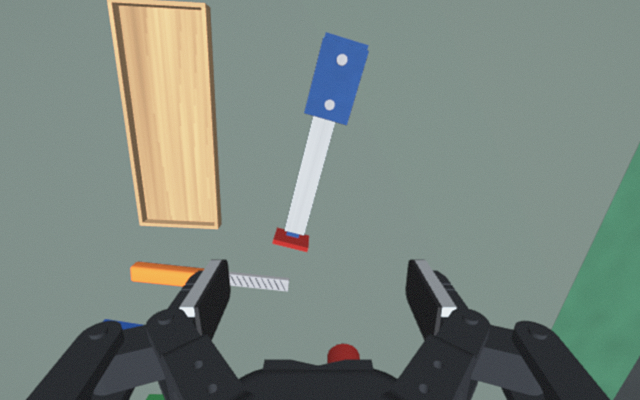

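{"op": "move_arm", "data": {
  "rows": [
    [-4, 0, 0, 0, 0, 0, 1],
    [-4, 0, 0, 0, 0, 0, 1],
    [-4, 0, 0, 0, 0, 0, 1],
    [0, 0, 0, 0, 0, 0, 1],
    [0, 0, 0, 0, 0, 0, 1],
    [0, 0, 0, 0, 0, 0, 1]
  ]
}}

```text
time: 2.62
tool_pos: [0.6171, 0.1334, 0.2296]
tool_rot: [-0.0, 0.654, 0.756, 0.0]
contact_force: [0.5, 0.1, 0.2]
gripper_width: 0.996
grasp_force: 0.0
```

```bash
python3 -c "
from h import *
shot('wrist','w2')"
```

```text
(no output)
```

View pics/w2.png

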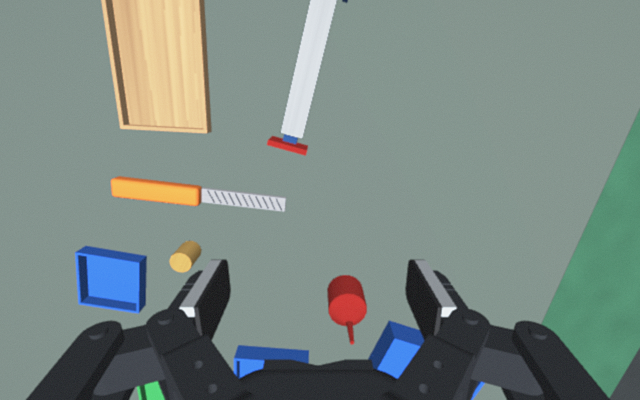

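The wrist views show the wooden tray rim (w1 bottom corners about (141,227) and (220,228)). The bar's lip end is at (295,235) in w1 and (292,136) in w2. The lip is at (291,240) in w1. The file's handle-blade joint is at about (201,193) in w2, with its tip at (286,206). Next I triangulate these.

```bash
cat >> h.py <<'E'
C={'blue':((105,120,50),(125,255,255)),'yellow':((24,150,90),(34,255,255)),'green':((50,150,60),(70,255,255)),'orange':((6,190,120),(16,255,255)),'wood':((8,50,90),(24,170,255)),'brass':((14,100,90),(26,255,255)),'red':((0,180,60),(4,255,255)),'grey':((0,0,150),(180,22,255))}
def rects(f,c,amin=60,win=None):
    hsv=cv2.cvtColor(f['img'],cv2.COLOR_BGR2HSV); m=cv2.inRange(hsv,*C[c])
    if win:
        w=np.zeros_like(m); w[win[1]:win[3],win[0]:win[2]]=255; m&=w
    m=cv2.morphologyEx(m,cv2.MORPH_CLOSE,np.ones((3,3)))
    k=[k for k in cv2.findContours(m,cv2.RETR_EXTERNAL,cv2.CHAIN_APPROX_NONE)[0] if cv2.contourArea(k)>amin]
    return sorted(k,key=cv2.contourArea,reverse=True)
E
python3 - <<'E'
from h import *
a,b=load('w1'),load('w2')
for c,win,wb in[('grey',(230,90,400,260),(230,0,400,150)),('orange',(100,240,240,300),(90,150,220,230)),('grey',(225,260,300,300),(200,170,300,230)),('wood',(80,0,240,250),(80,0,240,150)),('brass',None,(150,220,210,290)),('red',(250,200,330,270),(250,120,330,170)),('blue',(280,20,400,140),(600,0,640,2))]:
    for f,n,w in((a,'w1',win),(b,'w2',wb)):
        for k in rects(f,c,60,w)[:2]:
            print(c,n,int(cv2.contourArea(k)),np.round(cv2.boxPoints(cv2.minAreaRect(k)),1).tolist(),'poly',cv2.approxPolyDP(k,3,True)[:,0].tolist())
E
```

```text
grey w1 2532 [[282.3999938964844, 229.3000030517578], [312.29998779296875, 116.0], [335.5, 122.0999984741211], [305.70001220703125, 235.39999389648438]] poly [[312, 117], [284, 228], [301, 234], [306, 229], [335, 124]]
grey w2 3392 [[277.5, 132.8000030517578], [310.79998779296875, -6.0], [336.70001220703125, 0.20000000298023224], [303.29998779296875, 139.0]] poly [[336, 0], [309, 2], [281, 133], [303, 136]]
grey w1 722 [[228.5, 286.0], [230.0, 272.0], [289.3999938964844, 278.29998779296875], [287.8999938964844, 292.20001220703125]] poly [[230, 272], [233, 286], [288, 290], [287, 278]]
grey w2 1222 [[200.3000030517578, 202.39999389648438], [202.1999969482422, 186.10000610351562], [286.6000061035156, 196.0], [284.70001220703125, 212.3000030517578]] poly [[202, 188], [202, 202], [285, 210], [285, 197]]
wood w1 20608 [[106.69999694824219, 0.0], [208.89999389648438, -5.5], [221.5, 227.8000030517578], [119.30000305175781, 233.3000030517578]] poly [[107, 0], [139, 224], [218, 228], [209, 7], [182, 0]]
wood w2 12483 [[100.9000015258789, 0.0], [203.10000610351562, -5.699999809265137], [210.80
[... 1080 characters left out ...]
[170, 264], [175, 270], [190, 267], [200, 251]]
red w1 342 [[273.3999938964844, 242.39999389648438], [276.8999938964844, 228.5], [309.3999938964844, 236.60000610351562], [305.8999938964844, 250.5]] poly [[277, 230], [274, 242], [306, 250], [307, 236], [294, 239]]
red w2 228 [[267.5, 143.60000610351562], [269.70001220703125, 135.8000030517578], [306.6000061035156, 146.10000610351562], [304.3999938964844, 154.0]] poly [[268, 142], [305, 152], [306, 146], [284, 143], [274, 137]]
blue w1 3642 [[301.5, 111.69999694824219], [324.6000061035156, 31.899999618530273], [369.79998779296875, 44.900001525878906], [346.70001220703125, 124.80000305175781]] poly [[326, 33], [305, 112], [346, 124], [367, 45]]
```

```bash
python3 - <<'E'
from h import *
a,b=load('w1'),load('w2'); T,S=load('top0'),load('side0')
np.set_printoptions(precision=4,suppress=True)
print('bar end tri',tri(a,(284,229),b,(281,133.5)),tri(a,(305.5,234),b,(302.5,137.5)))
P=onplane(a,[(312,117),(284,228.5),(335,123.5),(306,234)],.024); print(P[:,:2])
for p,q in((0,1),(2,3)): d=P[p]-P[q]; print('dir',np.degrees(np.arctan2(d[1],d[0])),np.linalg.norm(d))
print('lip top tri',tri(a,(274,242),b,(268,142)),tri(a,(306,250),b,(305,152)), 'bridge corners z46', onplane(a,[(326,33),(305,112),(346,124),(367,45)],.046)[:,:2])
# file
print('blade tip tri',tri(a,(287.5,278.5),b,(285.5,197)),tri(a,(287.5,291),b,(285,211)))
B=onplane(b,[(202,188),(202,202),(285,210.5),(285.5,197)],.006);print(B[:,:2])
d=(B[2]+B[3]-B[0]-B[1])/2;print('file dir',np.degrees(np.arctan2(d[1],d[0])),np.linalg.norm(d),(B[0]+B[1])/2)
ko=rects(b,'orange',60,(90,150,220,230))[:1]
hsv=cv2.cvtColor(b['img'],cv2.COLOR_BGR2HSV);print(hsv[188,150],hsv[185,120],hsv[202,150])
# wood tray
print('tray rim tri',tri(a,(141,227.5),b,(121,130)),tri(a,(219,228),b,(210.5,132)))
W=onplane(a,[(139.5,226.5),(219.5,228.5),(209.5,3),(109,1)],.016);print(W[:,:2],W.mean(0))
E
```

```text
bar end tri [0.5702 0.1682 0.0146] [0.5966 0.1684 0.022 ]
[[0.5861 0.3096]
 [0.5703 0.1731]
 [0.6121 0.3063]
 [0.598  0.1696]]
dir 83.37930667415446 0.13738835081826165
dir 84.12221410216577 0.1374237546499627
lip top tri [0.5606 0.1605 0.0388] [0.6007 0.1554 0.0384] bridge corners z46 [[0.5889 0.389 ]
 [0.5786 0.3149]
 [0.622  0.3091]
 [0.6292 0.3845]]
blade tip tri [0.5827 0.0885 0.0016] [0.5848 0.0713 0.0059]
[[0.4799 0.0868]
 [0.4804 0.0683]
 [0.585  0.0721]
 [0.5837 0.0901]]
file dir 1.9430110705909005 0.10422068854104677 [0.4802 0.0775 0.006 ]
[ 20 161 246] [ 19 165 245] [ 84  36 148]
tray rim tri [0.3936 0.147  0.0202] [0.4896 0.158  0.0148]
[[0.3898 0.146 ]
 [0.4895 0.1578]
 [0.4689 0.4041]
 [0.3691 0.3914]] [0.4293 0.2748 0.016 ]
```

{"op": "move_arm", "data": {
  "rows": [
    [0, 0, 0, 0, 0, 4.9, 1],
    [0, 0, 0, 0, 0, 4.9, 1],
    [0, 0, 0, 0, 0, 4.8, 1],
    [3.1, -1.2, 0, 0, 0, 0, 1],
    [3.1, -1.2, 0, 0, 0, 0, 1],
    [3.2, -1.3, 0, 0, 0, 0, 1],
    [0, 0, 3.6, 0, 0, 0, 1],
    [0, 0, 3.6, 0, 0, 0, 1],
    [0, 0, 3.6, 0, 0, 0, 1],
    [0, 0, 3, 0, 0, 0, 0.2],
    [0, 0, 0, 0, 0, 0, 0.2],
    [0, 0, 0, 0, 0, 0, 0.2],
    [0, 0, 0, 0, 0, 0, 0.2]
  ]
}}

```text
time: 3.75
tool_pos: [0.5924, 0.231, 0.0937]
tool_rot: [0.001, 0.745, 0.667, 0.001]
contact_force: [0.9, -0.1, 1.0]
gripper_width: 0.602
grasp_force: 0.0
```

```bash
python3 -c "
from h import *
f=shot('wrist','w3'); s=manip.state(); print(s['tool_pos'],s['tool_rot'],s['gripper_width'])
d=np.array([.1097,.994,0]);t=np.array([.5842,.1714,.024]);print(proj(f,[t,t+.14*d,s['tool_pos'],[.5908,.2310,.031]]))"
```

```text
[0.59321563 0.23094797 0.09485095] [0.00111769 0.74527745 0.66674972 0.00225199] 0.5971545622262575
[[314.39843876 283.12048716]
 [313.82106786  99.81907844]
 [317.73052879 261.84163128]
 [314.13131236 216.86039013]]
```

View pics/w3.png

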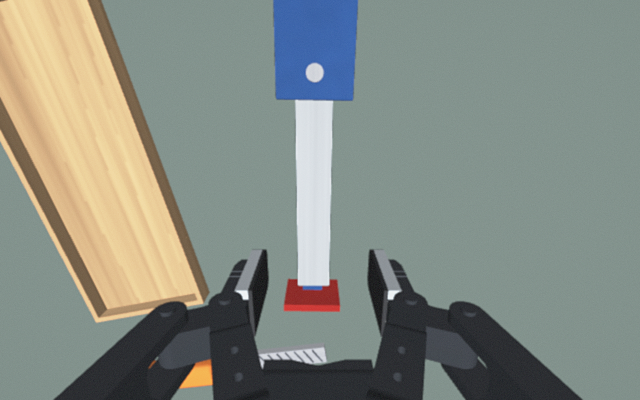

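The bar is centred between the jaws: its axis is at column 314 and the tool's at 318. I descend, grip, then check.

{"op": "move_arm", "data": {
  "rows": [
    [0, -0.2, 2.4, 0, 0, 0, 0.2],
    [0, 0, 2.4, 0, 0, 0, 0.2],
    [0, 0, 1.5, 0, 0, 0, 0.2],
    [0, 0, 0, 0, 0, 0, 0.2],
    [0, 0, 0, 0, 0, 0, 0.2]
  ]
}}

```text
time: 4.22
tool_pos: [0.5899, 0.23, 0.0292]
tool_rot: [0.0, 0.746, 0.666, 0.0]
contact_force: [0.6, 0.2, -0.0]
gripper_width: 0.603
grasp_force: 0.0
```

{"op": "move_arm", "data": {
  "rows": [
    [0, 0, 0, 0, 0, 0, -1],
    [0, 0, 0, 0, 0, 0, -1],
    [0, 0, 0, 0, 0, 0, -1],
    [0, 0, 0, 0, 0, 0, -1],
    [0, 0, 0, 0, 0, 0, -1],
    [0, 0, 0, 0, 0, 0, -1],
    [0, 0, 0, 0, 0, 0, -1],
    [0, 0, 0, 0, 0, 0, -1]
  ]
}}

```text
time: 4.88
tool_pos: [0.5894, 0.2299, 0.0285]
tool_rot: [-0.0, 0.746, 0.666, -0.0]
contact_force: [-0.8, 0.2, 0.1]
gripper_width: 0.004
grasp_force: 0.0
```

```bash
python3 -c "
from h import *
f=shot('wrist','w4'); s=manip.state(); print(s['tool_pos'],s['gripper_width'],s['contact_force'],s['grasp_force'])
g=shot('side','s4')
cv2.imwrite('pics/c4.png',np.hstack([f['img'][100:400,120:520],cv2.resize(g['img'][60:210,220:420],None,fx=2,fy=2)]))"
```

```text
[0.58940824 0.22988276 0.02844572] 0.0036653493838227354 [-0.39482888  0.01497704 -0.90761035] 0.0
```

View pics/c4.png

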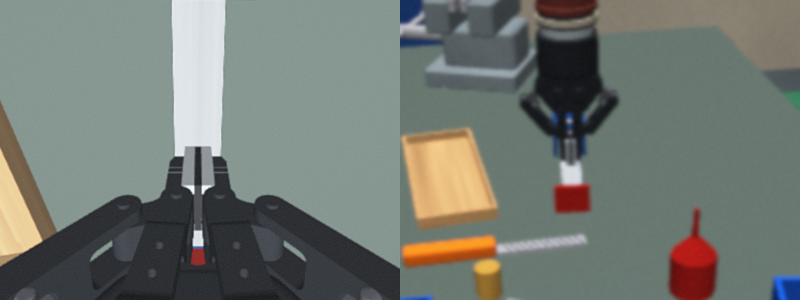

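```bash
python3 -c "
from h import *
f=load('w4'); g=load('s4'); p=np.array([.5894,.2299,.0285]); d=np.array([.1097,.994,0])
for z in(-.01,.0,.0095,.02,.0285,.04): print(z,proj(f,[[*p[:2],z],[*(p+.011*d)[:2],z]]).round(0).tolist(),proj(g,[*p[:2],z]).round(1))
"
```

```text
-0.01 [[316.0, 230.0], [316.0, 215.0]] [[304.8 154.8]]
0.0 [[316.0, 237.0], [316.0, 221.0]] [[304.7 151.4]]
0.0095 [[316.0, 244.0], [316.0, 227.0]] [[304.6 148.2]]
0.02 [[316.0, 253.0], [316.0, 235.0]] [[304.5 144.7]]
0.0285 [[316.0, 261.0], [316.0, 242.0]] [[304.5 141.8]]
0.04 [[316.0, 273.0], [316.0, 253.0]] [[304.3 137.8]]
```

The shut fingers passed above the bar, at about z 0.028 by both views, so the tips sit higher than expected. I probe gently downwards to find their true height.

{"op": "move_arm", "data": {
  "rows": [
    [0, 0, 0.1, 0, 0, 0, -1],
    [0, 0, 0.1, 0, 0, 0, -1],
    [0, 0, 0.1, 0, 0, 0, -1],
    [0, 0, 0, 0, 0, 0, -1],
    [0, 0, 0, 0, 0, 0, -1]
  ]
}}

```text
time: 5.4
tool_pos: [0.5893, 0.2299, 0.0253]
tool_rot: [-0.0, 0.746, 0.666, -0.0]
contact_force: [-0.7, 0.2, -0.4]
gripper_width: -0.0
grasp_force: 0.0
```

{"op": "move_arm", "data": {
  "rows": [
    [0, 0, 0.1, 0, 0, 0, -1],
    [0, 0, 0.1, 0, 0, 0, -1],
    [0, 0, 0.1, 0, 0, 0, -1],
    [0, 0, 0, 0, 0, 0, -1]
  ]
}}

```text
time: 5.73
tool_pos: [0.5895, 0.2299, 0.0224]
tool_rot: [0.0, 0.746, 0.666, 0.0]
contact_force: [0.5, -1.3, -0.5]
gripper_width: -0.002
grasp_force: 0.0
```

```bash
python3 -c "
from h import *
f=shot('wrist','w5'); g=shot('side','s5');t=shot('top','t5')
cv2.imwrite('pics/c5.png',np.hstack([f['img'][150:350,220:420],cv2.resize(g['img'][110:170,275:335],(200,200),interpolation=cv2.INTER_CUBIC),cv2.resize(t['img'][160:220,170:270],(333,200))]))"
```

```text
(no output)
```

View pics/c5.png

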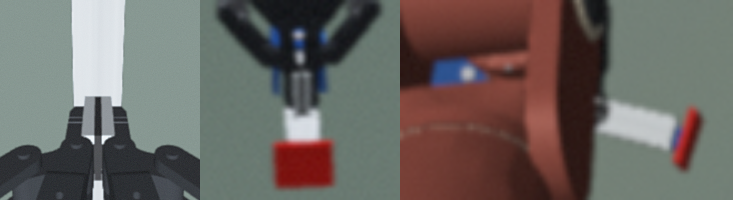

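{"op": "move_arm", "data": {
  "rows": [
    [0, 0, 0.1, 0, 0, 0, -1],
    [0, 0, 0.1, 0, 0, 0, -1],
    [0, 0, 0, 0, 0, 0, -1]
  ]
}}

```text
time: 6.13
tool_pos: [0.5896, 0.2299, 0.0222]
tool_rot: [-0.0, 0.746, 0.666, -0.0]
contact_force: [-4.2, -1.9, 8.3]
gripper_width: -0.002
grasp_force: 4.6
```

{"op": "move_arm", "data": {
  "rows": [
    [0, 0, 0.1, 0, 0, 0, -1],
    [0, 0, 0.1, 0, 0, 0, -1],
    [0, 0, 0, 0, 0, 0, -1]
  ]
}}

```text
time: 6.38
tool_pos: [0.5897, 0.2299, 0.0222]
tool_rot: [-0.0, 0.746, 0.666, -0.001]
contact_force: [-9.6, -3.6, 19.5]
gripper_width: 0.002
grasp_force: 9.6
```

The shut tips touch the bar top (z 0.024) at TCP z 0.0222. The tips are therefore about level with the TCP, not 19 mm ahead, and I allow for that from here on. I lift, open, and descend to TCP z of about 0.009.

{"op": "move_arm", "data": {
  "rows": [
    [0, 0, -1.2, 0, 0, 0, -1],
    [0, 0, -1.3, 0, 0, 0, 0.2],
    [0, 0, 0, 0, 0, 0, 0.2],
    [0, 0, 0, 0, 0, 0, 0.2],
    [0, 0, 0, 0, 0, 0, 0.2],
    [0, 0, 0, 0, 0, 0, 0.2],
    [0, 0, 0, 0, 0, 0, 0.2],
    [0, 0, 1.2, 0, 0, 0, 0.2],
    [0, 0, 1.2, 0, 0, 0, 0.2],
    [0, 0, 1, 0, 0, 0, 0.2],
    [0, 0, 0, 0, 0, 0, 0.2],
    [0, 0, 0, 0, 0, 0, 0.2]
  ]
}}

```text
time: 7.38
tool_pos: [0.588, 0.2295, 0.0073]
tool_rot: [-0.001, 0.746, 0.666, -0.002]
contact_force: [-0.0, -0.3, -0.0]
gripper_width: 0.599
grasp_force: 0.0
```

{"op": "move_arm", "data": {
  "rows": [
    [0, 0, 0, 0, 0, 0, -1],
    [0, 0, 0, 0, 0, 0, -1],
    [0, 0, 0, 0, 0, 0, -1],
    [0, 0, 0, 0, 0, 0, -1],
    [0, 0, 0, 0, 0, 0, -1],
    [0, 0, 0, 0, 0, 0, -1],
    [0, 0, 0, 0, 0, 0, -1],
    [0, 0, 0, 0, 0, 0, -1]
  ]
}}

```text
time: 8.05
tool_pos: [0.5902, 0.2301, 0.0104]
tool_rot: [0.0, 0.746, 0.666, 0.001]
contact_force: [0.8, -0.8, 3.9]
gripper_width: 0.273
grasp_force: 60.6
```

{"op": "move_arm", "data": {
  "rows": [
    [0, 0, -0.28, 0, -1.1, 0, -1],
    [0, 0, -0.28, 0, -1.1, 0, -1],
    [0, 0, -0.27, 0, -1.1, 0, -1],
    [0, 0, -0.27, 0, -1.1, 0, -1],
    [0, 0, 0, 0, 0, 0, -1],
    [0, 0, 0, 0, 0, 0, -1]
  ]
}}

```text
time: 8.55
tool_pos: [0.5894, 0.2308, 0.0204]
tool_rot: [0.026, 0.745, 0.666, -0.029]
contact_force: [0.1, 0.0, -0.8]
gripper_width: 0.275
grasp_force: 60.2
```

{"op": "move_arm", "data": {
  "rows": [
    [0, 0, -0.27, 0, -1.1, 0, -1],
    [0, 0, -0.27, 0, -1.1, 0, -1],
    [0, 0, -0.27, 0, -1.1, 0, -1],
    [0, 0, -0.27, 0, -1.1, 0, -1],
    [0, 0, 0, 0, 0, 0, -1],
    [0, 0, 0, 0, 0, 0, -1],
    [0, 0, 0, 0, 0, 0, -1]
  ]
}}

```text
time: 9.13
tool_pos: [0.5896, 0.2315, 0.0311]
tool_rot: [0.051, 0.743, 0.664, -0.057]
contact_force: [0.1, 0.3, -0.5]
gripper_width: 0.268
grasp_force: 60.1
```

```bash
python3 -c "
from h import *
f=shot('wrist','w6'); g=shot('side','s6');s=manip.state();print(s['tool_pos'],s['contact_force'],s['gripper_width'])
cv2.imwrite('pics/c6.png',np.hstack([f['img'],cv2.resize(g['img'][100:175,275:335],(320,400),interpolation=cv2.INTER_CUBIC)])[:,200:])"
```

```text
[0.58952765 0.23125094 0.03104669] [ 0.35706625  0.77689858 -0.49880985] 0.2729848977895835
```

View pics/c6.png

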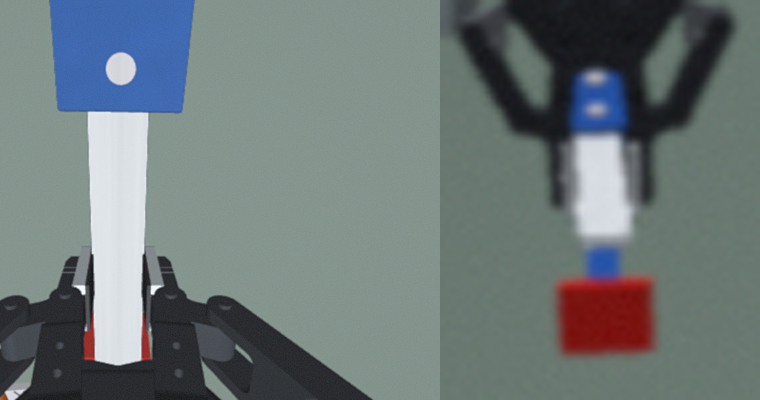

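The bar is gripped and tilted about 8.8°, with its far end still under the bridge and its lip end over the red lip. I draw it out along its own axis.

{"op": "move_arm", "data": {
  "rows": [
    [-0.8, 0, 0, 0, 0, 0, -1],
    [-0.8, 0, 0, 0, 0, 0, -1],
    [-0.8, 0, 0, 0, 0, 0, -1],
    [-0.8, 0, 0, 0, 0, 0, -1],
    [-0.8, 0, 0, 0, 0, 0, -1],
    [0, 0, 0, 0, 0, 0, -1]
  ]
}}

```text
time: 9.73
tool_pos: [0.5852, 0.1902, 0.0377]
tool_rot: [0.051, 0.744, 0.664, -0.057]
contact_force: [0.3, 0.1, -1.7]
gripper_width: 0.267
grasp_force: 60.1
```

{"op": "move_arm", "data": {
  "rows": [
    [-0.8, 0, 0, 0, 0, 0, -1],
    [-0.8, 0, 0, 0, 0, 0, -1],
    [-0.8, 0, 0, 0, 0, 0, -1],
    [-0.8, 0, 0, 0, 0, 0, -1],
    [-0.8, 0, 0, 0, 0, 0, -1],
    [0, 0, -1.5, 0, 0, 0, -1],
    [0, 0, -2.5, 0, 0, 0, -1],
    [0, 0, -2.5, 0, 0, 0, -1],
    [0, 0, -2.5, 0, 0, 0, -1],
    [0, 0, 0, 0, 4.4, 0, -1],
    [0, 0, 0, 0, 4.4, 0, -1],
    [0, 0, 0, 0, 0, 0, -1],
    [0, 0, 0, 0, 0, 0, -1]
  ]
}}

```text
time: 10.82
tool_pos: [0.5821, 0.1652, 0.1324]
tool_rot: [0.0, 0.746, 0.666, -0.001]
contact_force: [-0.4, -0.2, -2.0]
gripper_width: 0.271
grasp_force: 60.1
```

```bash
python3 - <<'E'
from h import *
f=shot('wrist','w7'); g=shot('side','s7');s=manip.state();print(s['tool_pos'],s['tool_rot'],s['contact_force'],s['gripper_width'])
q=s['tool_rot'];x=2*np.degrees(np.arctan2(q[2],q[1]));print('tool x dir',x)
a=load('w1')
W=onplane(a,[(139.5,226.5),(219.5,228.5),(209.5,3),(109,1)],.016)
for i,j in((0,3),(1,2)): d=W[j]-W[i];print(np.degrees(np.arctan2(d[1],d[0])),np.linalg.norm(d))
cv2.imwrite('pics/c7.png',np.hstack([f['img'],cv2.resize(g['img'][60:240,200:344],(320,400),interpolation=cv2.INTER_CUBIC)])[:,200:])
E
```

```text
[0.58192282 0.16624378 0.13182639] [ 1.26481188e-04  7.45686841e-01  6.66295921e-01 -9.29844900e-04] [ 0.28918408 -0.12146447 -0.94057186] 0.27381339733098187
tool x dir 83.56368880312502
94.82757588533404 0.24624916543122705
94.76327543949448 0.24716246953610105
```

View pics/c7.png

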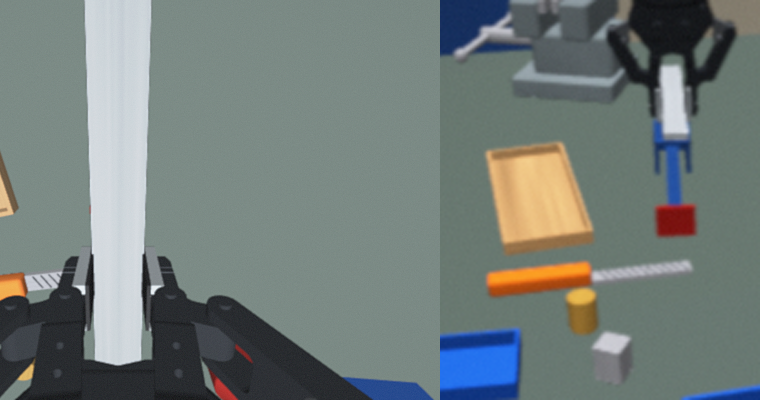

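The bar is out, level and clear of the guide. Next it goes over the wooden tray.

{"op": "move_arm", "data": {
  "rows": [
    [0, 0, 0, 0, 0, -5.6, -1],
    [0, 0, 0, 0, 0, -5.6, -1],
    [2, -3.6, 0, 0, 0, 0, -1],
    [2, -3.6, 0, 0, 0, 0, -1],
    [2, -3.6, 0, 0, 0, 0, -1],
    [2.1, -3.5, 0, 0, 0, 0, -1],
    [0, 0, 0, 0, 0, 0, -1],
    [0, 0, 3, 0, 0, 0, -1],
    [0, 0, 3, 0, 0, 0, -1],
    [0, 0, 3, 0, 0, 0, -1],
    [0, 0, 0, 0, 0, 0, -1],
    [0, 0, 0, 0, 0, 0, -1]
  ]
}}

```text
time: 11.92
tool_pos: [0.4313, 0.2349, 0.0406]
tool_rot: [-0.001, 0.677, 0.736, -0.002]
contact_force: [0.3, -0.8, -0.7]
gripper_width: 0.272
grasp_force: 60.1
```

```bash
python3 - <<'E'
from h import *
f=shot('wrist','w8'); s=manip.state();print(s['tool_pos'],s['contact_force'],s['gripper_width']); q=s['tool_rot'];print(2*np.degrees(np.arctan2(q[2],q[1])))
E
```

```text
[0.43321449 0.23550625 0.04273397] [ 0.61007458  0.49147986 -0.34754776] 0.27345162208665635
94.80361268027693
```

View pics/w8.png

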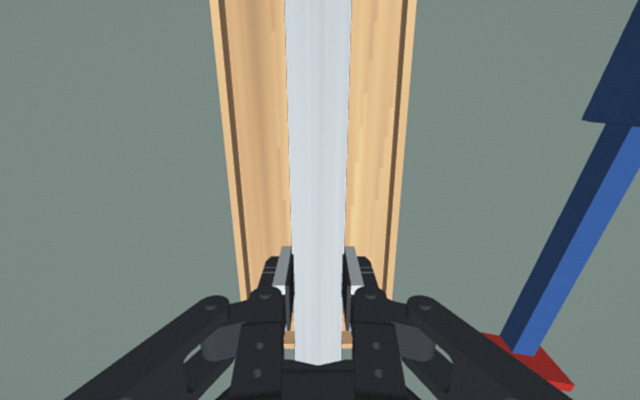

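The bar lies along the tray's middle, with its axis at column 319 between walls at 215 and 415. Lowering now.

{"op": "move_arm", "data": {
  "rows": [
    [0, 0, 1.6, 0, 0, 0, -1],
    [0, 0, 1.4, 0, 0, 0, -1],
    [0, 0, 0, 0, 0, 0, -1],
    [0, 0, 0, 0, 0, 0, -1]
  ]
}}

```text
time: 12.3
tool_pos: [0.4341, 0.2356, 0.014]
tool_rot: [0.0, 0.677, 0.736, 0.001]
contact_force: [0.4, -0.0, -0.7]
gripper_width: 0.272
grasp_force: 60.1
```

{"op": "move_arm", "data": {
  "rows": [
    [0, 0, 0.3, 0, 0, 0, -1],
    [0, 0, 0.2, 0, 0, 0, -1],
    [0, 0, 0.2, 0, 0, 0, -1],
    [0, 0, 0, 0, 0, 0, -1],
    [0, 0, 0, 0, 0, 0, -1]
  ]
}}

```text
time: 12.72
tool_pos: [0.4332, 0.2353, 0.0056]
tool_rot: [0.0, 0.677, 0.736, 0.0]
contact_force: [0.1, -0.5, -0.1]
gripper_width: 0.27
grasp_force: 60.1
```

{"op": "move_arm", "data": {
  "rows": [
    [0, 0, 0.15, 0, 0, 0, -1],
    [0, 0, 0.15, 0, 0, 0, -1],
    [0, 0, 0, 0, 0, 0, -1],
    [0, 0, 0, 0, 0, 0, -1]
  ]
}}

```text
time: 13.05
tool_pos: [0.4332, 0.2353, 0.0024]
tool_rot: [0.0, 0.677, 0.736, 0.0]
contact_force: [0.3, 0.4, -0.1]
gripper_width: 0.273
grasp_force: 60.4
```

{"op": "move_arm", "data": {
  "rows": [
    [0, 0, 0, 0, 0, 0, -0.2],
    [0, 0, 0, 0, 0, 0, 0],
    [0, 0, 0, 0, 0, 0, 0],
    [0, 0, 0, 0, 0, 0, 0],
    [0, 0, 0, 0, 0, 0, 0],
    [0, 0, -1, 0, 0, 0, 0],
    [0, 0, -3, 0, 0, 0, 0],
    [0, 0, -4, 0, 0, 0, 0],
    [0, 0, -4, 0, 0, 0, 0],
    [0, 0, -4, 0, 0, 0, 0],
    [0, 0, -4, 0, 0, 0, 1],
    [0, 0, 0, 0, 0, 0, 1],
    [0, 0, 0, 0, 0, 0, 1],
    [0, 0, 0, 0, 0, 0, 1]
  ]
}}

```text
time: 14.22
tool_pos: [0.433, 0.2352, 0.2028]
tool_rot: [0.0, 0.677, 0.736, 0.0]
contact_force: [0.3, 0.3, -0.7]
gripper_width: 0.998
grasp_force: 0.0
```

```bash
python3 - <<'E'
from h import *
np.set_printoptions(precision=4,suppress=True)
f=shot('wrist','w9'); t=shot('top','t9'); s=manip.state();print(s['tool_pos'],s['gripper_width'])
for k in rects(t,'grey',100,(140,225,260,285)): 
    c=cv2.boxPoints(cv2.minAreaRect(k)); P=onplane(t,c,.012);print(P[:,:2],P.mean(0))
k=max(rects(t,'wood',1000,(140,220,260,290)),key=cv2.contourArea); P=onplane(t,cv2.boxPoints(cv2.minAreaRect(k)),.016);print('tray',P[:,:2],P.mean(0))
T=load('top0');S=load('side0')
for n,c,w in(('steel','grey',(330,235,360,262)),('brass','brass',(300,240,325,265))):
    k=rects(T,c,20,w)[0];M=cv2.moments(k);print(n,onplane(T,(M['m10']/M['m00'],M['m01']/M['m00']),.036)[0])
print('brass top tri',tri(T,(311.7,254),S,(263.5,193)),'steel',tri(T,(344.9,249.1),S,(278,213.5)))
E
```

```text
[0.432  0.2349 0.2006] 0.9987319593817454
[[0.4156 0.3098]
 [0.4381 0.3135]
 [0.4497 0.1763]
 [0.4271 0.1733]] [0.4326 0.2432 0.012 ]
tray [[0.3728 0.3039]
 [0.4734 0.3211]
 [0.4884 0.1563]
 [0.3876 0.143 ]] [0.4305 0.2311 0.016 ]
steel [ 0.4872 -0.0829  0.036 ]
brass [ 0.4643 -0.0041  0.036 ]
brass top tri [ 0.4657 -0.0035  0.034 ] steel [ 0.4888 -0.0829  0.0345]
```

The bar is in the wooden tray: its lip-side end is at y 0.175, inside the wall at y 0.15. Next is the file, turning the tool across its handle.

{"op": "move_arm", "data": {
  "rows": [
    [0, 0, 0, 0, 0, -6.7, 0.3],
    [0, 0, 0, 0, 0, -6.7, 0.3],
    [0, 0, 0, 0, 0, -6.7, 0.3],
    [0, 0, 0, 0, 0, -6.7, 0.3],
    [0, 0, 0, 0, 0, -6.7, 0.3],
    [0, 0, 0, 0, 0, -6.7, 0.3],
    [0, 0, 0, 0, 0, -6.7, 0.3],
    [0, 0, 0, 0, 0, -6.7, 0.3],
    [0, 0, 0, 0, 0, -6.7, 0.3],
    [0, 0, 0, 0, 0, -6.7, 0.3],
    [0, 0, 0, 0, 0, -6.7, 0.3],
    [0, 0, 0, 0, 0, -6.7, 0.3],
    [0, 0, 0, 0, 0, -6.7, 0.3],
    [-0.7, -4, 0, 0, 0, 0, 0.3],
    [-0.7, -4, 0, 0, 0, 0, 0.3],
    [-0.7, -4, 0, 0, 0, 0, 0.3],
    [-0.7, -3.9, 0, 0, 0, 0, 0.3],
    [0, 0, 0, 0, 0, 0, 0.3],
    [0, 0, 0, 0, 0, 0, 0.3],
    [0, 0, 0, 0, 0, 0, 0.3]
  ]
}}

```text
time: 15.98
tool_pos: [0.4655, 0.0774, 0.2009]
tool_rot: [-0.001, -0.016, 1.0, 0.0]
contact_force: [-0.1, 0.7, -0.7]
gripper_width: 0.651
grasp_force: 0.0
```

```bash
python3 - <<'E'
from h import *
np.set_printoptions(precision=4,suppress=True)
f=shot('wrist','w10'); s=manip.state();print(s['tool_pos'],s['gripper_width']); q=s['tool_rot'];print(2*np.degrees(np.arctan2(q[2],q[1])))
print('tool px',proj(f,[s['tool_pos'],[*s['tool_pos'][:2],.009],[.4802,.0775,.006],[.4643,-.004,.036],[.488,-.083,.036]]))
C['orange']=((12,130,120),(24,255,255))
for c in('orange','grey','brass'):
    for k in rects(f,c,150)[:4]:
        r=cv2.minAreaRect(k);print(c,cv2.contourArea(k),cv2.approxPolyDP(k,3,True)[:,0].tolist()[:8])
E
```

```text
[0.4655 0.078  0.2011] 0.6489962617308315
181.91489611820128
tool px [[318.0835 259.4437]
 [317.6077 173.0724]
 [316.7448 185.0274]
 [237.915  175.5706]
 [163.4826 195.1312]]
orange 1936.0 [[310, 86], [308, 183], [326, 184], [329, 89]]
orange 1402.5 [[0, 239], [0, 257], [19, 322], [32, 312], [15, 241]]
orange 192.5 [[242, 159], [228, 169], [227, 178], [228, 169], [241, 164], [245, 167], [242, 174], [249, 171]]
grey 4127.5 [[595, 132], [413, 140], [407, 146], [406, 162], [589, 154]]
grey 1262.0 [[309, 186], [308, 264], [321, 266], [326, 186]]
grey 601.5 [[157, 178], [148, 198], [170, 210], [180, 190]]
brass 1876.0 [[309, 87], [308, 183], [325, 184], [328, 88]]
brass 1480.0 [[0, 238], [0, 260], [18, 323], [32, 312], [15, 240]]
brass 677.5 [[248, 158], [240, 159], [226, 172], [228, 182], [236, 188], [246, 187], [256, 174], [256, 165]]
brass 174.5 [[510, 182], [425, 189]]
```

View pics/w10.png

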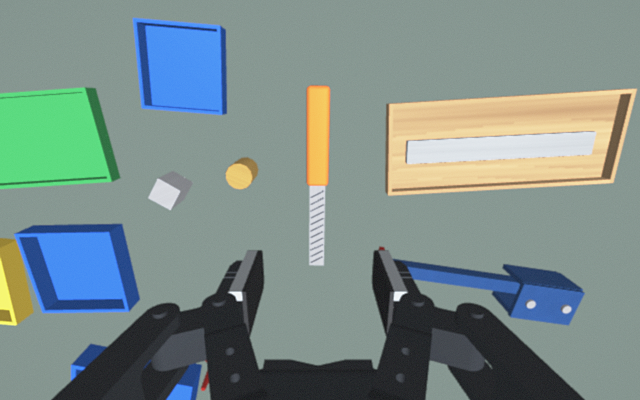

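The view shows the bar flat in the wooden tray, columns 406 to 595. The file is straight below the jaws (column 317, joint at row 185), with brass at (240,173) and steel at (168,190). Descending.

{"op": "move_arm", "data": {
  "rows": [
    [0, 0, 3.5, 0, 0, 0, 0.3],
    [0, 0, 3.5, 0, 0, 0, 0.3],
    [0, 0, 3.5, 0, 0, 0, 0.3],
    [0, 0, 3.5, 0, 0, 0, 0.3],
    [0, 0, 3.5, 0, 0, 0, 0.3],
    [0, 0, 1.1, 0, 0, 0, 0.3],
    [0, 0, 0.7, 0, 0, 0, 0.3],
    [0, 0, 0, 0, 0, 0, 0.3],
    [0, 0, 0, 0, 0, 0, 0.3]
  ]
}}

```text
time: 16.78
tool_pos: [0.4676, 0.0778, 0.011]
tool_rot: [0.001, -0.017, 1.0, 0.0]
contact_force: [-0.3, -0.1, 0.5]
gripper_width: 0.651
grasp_force: 0.0
```

{"op": "move_arm", "data": {
  "rows": [
    [0, 0, 0, 0, 0, 0, -1],
    [0, 0, 0, 0, 0, 0, -1],
    [0, 0, 0, 0, 0, 0, -1],
    [0, 0, 0, 0, 0, 0, -1],
    [0, 0, 0, 0, 0, 0, -1],
    [0, 0, 0, 0, 0, 0, -1],
    [0, 0, 0, 0, 0, 0, -1],
    [0, 0, 0, 0, 0, 0, -1]
  ]
}}

```text
time: 17.45
tool_pos: [0.468, 0.0773, 0.0117]
tool_rot: [0.002, -0.016, 1.0, 0.0]
contact_force: [-0.9, 0.5, 6.1]
gripper_width: 0.251
grasp_force: 58.6
```

```bash
python3 - <<'E'
from h import *
np.set_printoptions(precision=4,suppress=True)
T,S,w=load('top0'),load('side0'),load('w10')
C['green']=((50,120,50),(75,255,255))
# wrist w10: green/bins partly visible; top for full
for n,c,win,h in(('file_tray','green',(360,245,485,310),.016),('steel_bin','blue',(370,185,425,245),.025),('brass_bin','yellow',(425,180,485,245),.025)):
    k=rects(T,c,300,win)[0]
    ap=cv2.approxPolyDP(cv2.convexHull(k),4,True)[:,0]; P=onplane(T,ap,h); r=cv2.boxPoints(cv2.minAreaRect(P[:,:2].astype(np.float32)*1000))/1000
    print(n,ap.tolist(),'\n',P[:,:2].tolist(),r.mean(0),[round(float(np.linalg.norm(r[i]-r[i-1])),3) for i in(1,2)],[round(float(np.degrees(np.arctan2(*(r[i]-r[i-1])[::-1]))),1) for i in(1,2)])
    for q in rects(S,c,300)[:4]: print('  side',cv2.approxPolyDP(cv2.convexHull(q),4,True)[:,0].tolist())
E
```

```text
file_tray [[370, 258], [469, 261], [471, 300], [371, 296]] 
 [[0.4762789389277311, -0.14857839897614342], [0.5024586399288584, -0.39355256710946934], [0.40842866190025434, -0.4031861889189839], [0.38463162664860734, -0.1609409572970342]] [ 0.4424 -0.2761] [0.246, 0.095] [-83.9, 6.1]
  side [[414, 107], [468, 104], [639, 234], [639, 337]]
  side [[277, 244], [311, 364], [242, 381], [224, 254]]
steel_bin [[379, 193], [420, 196], [418, 238], [376, 234]] 
 [[0.643896191888546, -0.1526206808079146], [0.6502406958714205, -0.2575730027517574], [0.5411708933702595, -0.26118691268558764], [0.5369361320932033, -0.1560632095058125]] [ 0.5936 -0.2068] [0.105, 0.11] [-88.1, 1.9]
  side [[273, 0], [275, 48], [203, 84], [127, 88], [103, 0]]
  side [[407, 198], [484, 199], [510, 247], [506, 263], [418, 263]]
  side [[364, 230], [384, 267], [383, 279], [323, 290], [308, 240]]
  side [[235, 208], [234, 239], [192, 241], [196, 211]]
brass_bin [[477, 200], [472, 239], [429, 232], [435, 192]] 
 [[0.6594681125884898, -0.4027294651799499], [0.5570143145871695, -0.3950200694589625], [0.5600824038146099, -0.2873126396595099], [0.6660775972871256, -0.2949081417449198]] [ 0.6098 -0.345 ] [0.106, 0.109] [-3.5, 86.5]
  side [[404, 285], [424, 338], [423, 349], [348, 358], [337, 291]]
```

The file is gripped (opening 21 mm, 59 N). I lift it and turn it for the green tray.

{"op": "move_arm", "data": {
  "rows": [
    [0, 0, -1.5, 0, 0, 0, -1],
    [0, 0, -3.5, 0, 0, 0, -1],
    [0, 0, -3.5, 0, 0, 0, -1],
    [0, 0, -3.5, 0, 0, 0, -1],
    [0, 0, -3, 0, 0, 0, -1],
    [0, 0, 0, 0, 0, 7.15, -1],
    [0, 0, 0, 0, 0, 7.15, -1],
    [0, 0, 0, 0, 0, 7.15, -1],
    [0, 0, 0, 0, 0, 7.15, -1],
    [0, 0, 0, 0, 0, 7.15, -1],
    [0, 0, 0, 0, 0, 7.15, -1],
    [0, 0, 0, 0, 0, 7.15, -1],
    [0, 0, 0, 0, 0, 7.15, -1],
    [0, 0, 0, 0, 0, 7.15, -1],
    [0, 0, 0, 0, 0, 7.15, -1],
    [0, 0, 0, 0, 0, 7.15, -1],
    [0, 0, 0, 0, 0, 7.15, -1],
    [0, 0, 0, 0, 0, 0, -1]
  ]
}}

```text
time: 18.95
tool_pos: [0.4662, 0.0772, 0.1598]
tool_rot: [0.0, 0.669, 0.743, 0.0]
contact_force: [-0.3, -0.7, -1.1]
gripper_width: 0.25
grasp_force: 59.2
```

{"op": "move_arm", "data": {
  "rows": [
    [-3.7, -0.7, 0, 0, 0, 0, -1],
    [-3.7, -0.7, 0, 0, 0, 0, -1],
    [-3.7, -0.7, 0, 0, 0, 0, -1],
    [-3.7, -0.7, 0, 0, 0, 0, -1],
    [-3.7, -0.7, 0, 0, 0, 0, -1],
    [-3.8, -0.7, 0, 0, 0, 0, -1],
    [-3.8, -0.7, 0, 0, 0, 0, -1],
    [-3.8, -0.7, 0, 0, 0, 0, -1],
    [-3.8, -0.7, 0, 0, 0, 0, -1],
    [0, 0, 0, 0, 0, 0, -1],
    [0, 0, 0, 0, 0, 0, -1],
    [0, 0, 0, 0, 0, 0, -1]
  ]
}}

```text
time: 19.95
tool_pos: [0.4391, -0.2643, 0.1594]
tool_rot: [-0.0, 0.668, 0.744, 0.0]
contact_force: [0.1, 0.6, -1.5]
gripper_width: 0.249
grasp_force: 59.2
```

```bash
python3 - <<'E'
from h import *
np.set_printoptions(precision=4,suppress=True)
T,S=load('top0'),load('side0')
print('tray rim',tri(T,(469,261),S,(311,362)),tri(T,(371,296),S,(224,252)),tri(T,(370,258),S,(277,245)),'bin rims',tri(T,(420,196),S,(384,268)),tri(T,(376,234),S,(308,240)),tri(T,(472,239),S,(346,348)),tri(T,(435,192),S,(404,286)))
f=shot('wrist','w11'); s=manip.state();print(s['tool_pos'],s['gripper_width'],s['contact_force']); q=s['tool_rot'];print(2*np.degrees(np.arctan2(q[2],q[1])))
C['green']=((50,120,50),(75,255,255))
k=rects(f,'green',3000)[0];ap=cv2.approxPolyDP(k,5,True)[:,0];print(ap.tolist(),onplane(f,ap,.016)[:,:2].tolist())
E
```

```text
tray rim [ 0.5037 -0.3968  0.0066] [ 0.3846 -0.1605  0.0197] [ 0.4787 -0.1491  0.011 ] bin rims [ 0.6504 -0.2575  0.0255] [ 0.5377 -0.1566  0.0207] [ 0.555  -0.3953  0.0237] [ 0.6702 -0.2968  0.0189]
[ 0.4392 -0.2638  0.1593] 0.25019027281265643 [ 0.5699  0.5274 -1.1264]
96.184794983518
[[266, 61], [274, 256], [283, 245], [293, 245], [290, 73], [300, 62], [338, 62], [349, 74], [342, 245], [365, 258], [379, 62]] [[0.3841739110547133, -0.15942131838124848], [0.4028449038279884, -0.3453660095847233], [0.41126632168063865, -0.3316107186638996], [0.421525507057967, -0.33049176546909054], [0.4052731740677861, -0.16666697818499046], [0.413059298584885, -0.15706229796974194], [0.4452927661115266, -0.15355157692433638], [0.4559586060243075, -0.16195133087982777], [0.47179284495233426, -0.3250091860767982], [0.49775760785842255, -0.33738197125161395], [0.4800689356863068, -0.1497639164654092]]
```

View pics/w11.png

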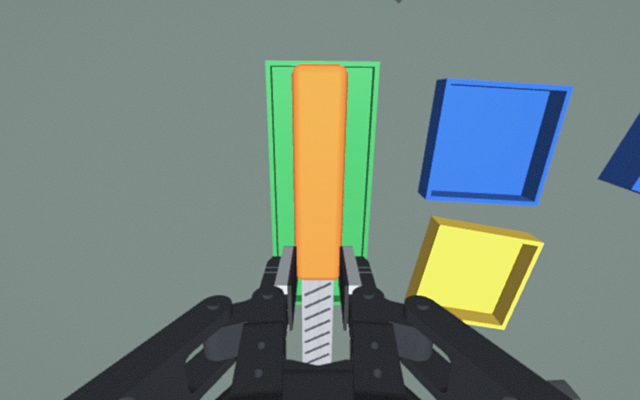

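The file hangs over the green tray, with its axis at column 320 against the tray's middle at 322. The steel bin is at (497,140) and the brass bin at (475,270). Lowering with a 4 mm side correction.

{"op": "move_arm", "data": {
  "rows": [
    [-0.2, 0.4, 3.7, 0, 0, 0, -1],
    [0, 0, 3.7, 0, 0, 0, -1],
    [0, 0, 3.7, 0, 0, 0, -1],
    [0, 0, 1.6, 0, 0, 0, -1],
    [0, 0, 0.8, 0, 0, 0, -1],
    [0, 0, 0, 0, 0, 0, -1],
    [0, 0, 0, 0, 0, 0, -1]
  ]
}}

```text
time: 20.58
tool_pos: [0.4443, -0.2657, 0.0254]
tool_rot: [0.001, 0.668, 0.744, 0.0]
contact_force: [0.1, -0.1, -0.4]
gripper_width: 0.253
grasp_force: 59.2
```

{"op": "move_arm", "data": {
  "rows": [
    [0, 0, 0.2, 0, 0, 0, -1],
    [0, 0, 0.2, 0, 0, 0, -1],
    [0, 0, 0, 0, 0, 0, -1],
    [0, 0, 0, 0, 0, 0, -1]
  ]
}}

```text
time: 20.92
tool_pos: [0.444, -0.2665, 0.0213]
tool_rot: [0.001, 0.669, 0.744, 0.0]
contact_force: [0.9, 0.5, -0.3]
gripper_width: 0.251
grasp_force: 59.2
```

{"op": "move_arm", "data": {
  "rows": [
    [0, 0, 0.2, 0, 0, 0, -1],
    [0, 0, 0.2, 0, 0, 0, -1],
    [0, 0, 0, 0, 0, 0, -1],
    [0, 0, 0, 0, 0, 0, -1]
  ]
}}

```text
time: 21.25
tool_pos: [0.4433, -0.266, 0.0162]
tool_rot: [-0.0, 0.669, 0.744, -0.0]
contact_force: [0.5, 0.3, -0.3]
gripper_width: 0.252
grasp_force: 59.2
```

{"op": "move_arm", "data": {
  "rows": [
    [0, 0, 0, 0, 0, 0, -0.2],
    [0, 0, 0, 0, 0, 0, 0],
    [0, 0, 0, 0, 0, 0, 0],
    [0, 0, 0, 0, 0, 0, 0],
    [0, 0, 0, 0, 0, 0, 0],
    [0, 0, -1, 0, 0, 0, 0],
    [0, 0, -3, 0, 0, 0, 0],
    [0, 0, -4, 0, 0, 0, 0],
    [0, 0, -4, 0, 0, 0, 0],
    [0, 0, -4, 0, 0, 0, 0.3],
    [3.7, 0.7, 0, 0, 0, 0, 0.3],
    [3.7, 0.7, 0, 0, 0, 0, 0.3],
    [3.7, 0.7, 0, 0, 0, 0, 0.3],
    [3.7, 0.7, 0, 0, 0, 0, 0.3],
    [3.7, 0.7, 0, 0, 0, 0, 0.3],
    [3.7, 0.7, 0, 0, 0, 0, 0.3],
    [3.6, 0.7, 0, 0, 0, 0, 0.3],
    [0, 0, 0, 0, 0, 0, 0.3],
    [0, 0, 0, 0, 0, 0, 0.3],
    [0, 0, 0, 0, 0, 0, 0.3]
  ]
}}

```text
time: 22.92
tool_pos: [0.465, -0.0046, 0.177]
tool_rot: [0.0, 0.668, 0.744, -0.0]
contact_force: [-0.3, -1.0, 0.0]
gripper_width: 0.652
grasp_force: 0.0
```

```bash
python3 - <<'E'
from h import *
np.set_printoptions(precision=4,suppress=True)
f=shot('wrist','w12'); s=manip.state();print(s['tool_pos'],s['gripper_width']); q=s['tool_rot'];print(2*np.degrees(np.arctan2(q[2],q[1])))
w=load('w10')
P=onplane(w,[[157,178],[148,198],[170,210],[180,190]],.036)
print('steel face',P[:,:2],P.mean(0),[np.degrees(np.arctan2(*(P[i]-P[i-1])[1::-1])) for i in range(4)])
# brass: top-face circle from gold mask brightness
for n,f_ in(('w10',w),('w12',f),('w2',load('w2'))):
    for k in rects(f_,'brass',250):
        p=cv2.minEnclosingCircle(k)
        if cv2.contourArea(k)<900: print(n,cv2.contourArea(k),p,cv2.fitEllipse(k))
t=shot('top','t12')
for c,win in(('orange',(360,240,490,310)),('grey',(360,240,490,310))):
    C['orange']=((6,150,120),(20,255,255))
    for k in rects(t,c,60,win): print(c,onplane(t,cv2.boxPoints(cv2.minAreaRect(k)),.012)[:,:2].tolist())
cv2.imwrite('pics/c12.png',np.hstack([f['img'],cv2.resize(t['img'][235:315,355:485],(520,320))[:,:160].repeat(1,0) if 0 else np.zeros((400,0,3),np.uint8)]))
E
```

```text
[ 0.4649 -0.0051  0.1768] 0.6496121616819535
96.02557035090094
steel face [[ 0.4696 -0.0874]
 [ 0.4917 -0.0997]
 [ 0.5045 -0.0781]
 [ 0.4818 -0.0651]] [ 0.4869 -0.0826  0.036 ] [np.float64(-118.65527524871038), np.float64(-29.09997951756685), np.float64(59.340700981165185), np.float64(150.11270127170764)]
w10 677.5 ((241.5, 172.5), 16.507673263549805) ((241.39761352539062, 173.0778350830078), (26.16253089904785, 33.37132263183594), 47.32920455932617)
w12 789.5 ((278.0, 335.0), 25.632110595703125) ((277.6581726074219, 335.10272216796875), (21.44803810119629, 59.85004806518555), 178.1339874267578)
w12 714.5 ((317.5, 181.0), 17.066146850585938) ((317.10699462890625, 181.3216552734375), (27.01171112060547, 33.887489318847656), 0.5044437050819397)
w2 601.5 ((185.0, 256.0), 17.204750061035156) ((184.7388153076172, 256.32562255859375), (21.922157287597656, 35.793846130371094), 42.023502349853516)
orange [[0.42356875179912656, -0.17378196141255758], [0.44693094308627057, -0.1723145854689622], [0.45687578585099375, -0.27432442409671004], [0.43348875695917255, -0.27523816586984184]]
grey [[0.4385291044434715, -0.27935095999538206], [0.45259736376318016, -0.2788391063385906], [0.461854898496873, -0.3753927703319797], [0.447773611960794, -0.3755899669814005]]
```

View pics/w12.png

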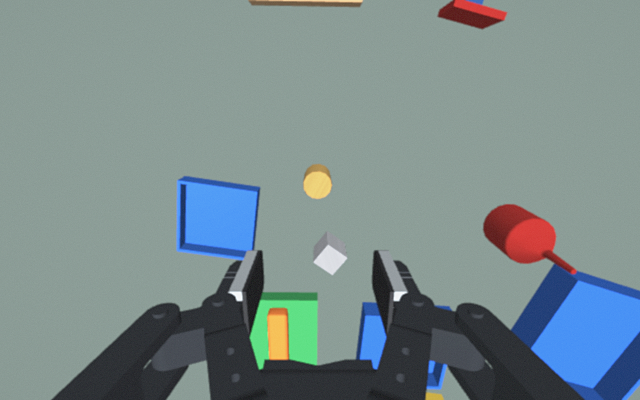

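The file lies in the green tray, with its joint within about 1 mm of the tray's middle. Brass at (317,185) is on the tool axis. Grasping the brass.

{"op": "move_arm", "data": {
  "rows": [
    [0, 0, 3.7, 0, 0, 0, 0.3],
    [0, 0, 3.7, 0, 0, 0, 0.3],
    [0, 0, 3.7, 0, 0, 0, 0.3],
    [0, 0, 3.7, 0, 0, 0, 0.3],
    [0, 0, 1.5, 0, 0, 0, 0.3],
    [0, 0, 0, 0, 0, 0, 0.3],
    [0, 0, 0, 0, 0, 0, 0.3],
    [0, 0, 0, 0, 0, 0, -1],
    [0, 0, 0, 0, 0, 0, -1],
    [0, 0, 0, 0, 0, 0, -1],
    [0, 0, 0, 0, 0, 0, -1],
    [0, 0, 0, 0, 0, 0, -1],
    [0, 0, 0, 0, 0, 0, -1],
    [0, 0, 0, 0, 0, 0, -1],
    [0, 0, 0, 0, 0, 0, -1]
  ]
}}

```text
time: 24.27
tool_pos: [0.4669, -0.005, 0.0161]
tool_rot: [0.002, 0.669, 0.744, 0.001]
contact_force: [-1.1, -1.0, 6.6]
gripper_width: 0.3
grasp_force: 59.0
```

{"op": "move_arm", "data": {
  "rows": [
    [0, 0, -1.2, 0, 0, 0, -1],
    [0, 0, -3.7, 0, 0, 0, -1],
    [0, 0, -3.7, 0, 0, 0, -1],
    [0, 0, -3.7, 0, 0, 0, -1],
    [0, 0, -2.7, 0, 0, 0, -1],
    [-3.5, 1.1, 0, 0, 0, 0, -1],
    [-3.5, 1.1, 0, 0, 0, 0, -1],
    [-3.5, 1.1, 0, 0, 0, 0, -1],
    [-3.5, 1.1, 0, 0, 0, 0, -1],
    [-3.5, 1.1, 0, 0, 0, 0, -1],
    [-3.5, 1.1, 0, 0, 0, 0, -1],
    [-3.5, 1, 0, 0, 0, 0, -1],
    [-3.6, 1, 0, 0, 0, 0, -1],
    [-3.6, 1, 0, 0, 0, 0, -1],
    [-3.6, 1.1, 0, 0, 0, 0, -1],
    [0, 0, 0, 0, 0, 0, -1],
    [0, 0, 0, 0, 0, 0, -1],
    [0, 0, 0, 0, 0, 0, -1]
  ]
}}

```text
time: 25.77
tool_pos: [0.6084, -0.3437, 0.1633]
tool_rot: [-0.0, 0.669, 0.744, 0.0]
contact_force: [-0.1, 0.4, -2.2]
gripper_width: 0.302
grasp_force: 59.6
```

```bash
python3 - <<'E'
from h import *
np.set_printoptions(precision=4,suppress=True)
f=shot('wrist','w13'); s=manip.state();print(s['tool_pos'],s['gripper_width'],s['contact_force'])
for c in('yellow','blue'):
    for k in rects(f,c,1500)[:3]:
        ap=cv2.approxPolyDP(cv2.convexHull(k),6,True)[:,0]; print(c,ap.tolist(),onplane(f,ap,.025)[:,:2].tolist())
E
```

```text
[ 0.6084 -0.3431  0.1635] 0.30459900000558277 [ 0.6897  0.6417 -2.1377]
blue [[639, 0], [639, 122], [630, 133], [594, 128], [452, 75], [484, 0]] [[0.8456446072109054, -0.1632987760173556], [0.8866315412328145, -0.2533874949663773], [0.8827914535329884, -0.26346997184037846], [0.8489383865618598, -0.2626905328750721], [0.7120095283756069, -0.23314517339745533], [0.7236926849219667, -0.176401259799622]]
blue [[386, 0], [375, 99], [251, 91], [250, 0]] [[0.6465641027360118, -0.1846879352227968], [0.6502641511514611, -0.25926633532721993], [0.5429160442774503, -0.2642159216531557], [0.539498347403437, -0.19619105298060852]]
```

View pics/w13.png

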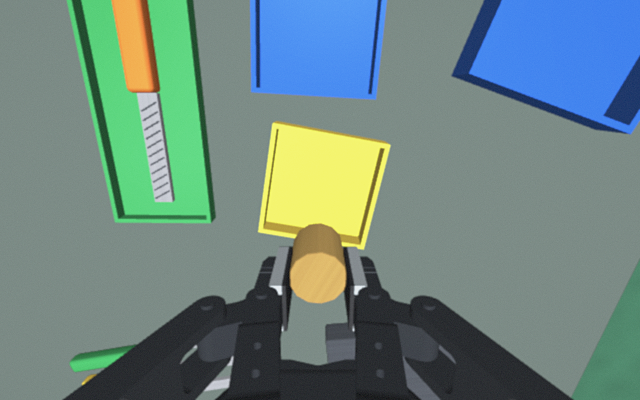

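Brass is held over the yellow bin, whose rim corners are about (273,123), (389,146), (364,248) and (259,233). That is 15 pictures viewed, one over the limit of 14 by miscount, so I view no more and work from numbers only.

```bash
python3 - <<'E'
from h import *
P=onplane(load('w13'),[(273,123),(389,146),(364,248),(259,233)],.025);print(P.round(4).tolist(),P.mean(0))
E
```

```text
[[0.5634, -0.289, 0.025], [0.6697, -0.2981, 0.025], [0.663, -0.4029, 0.025], [0.5561, -0.3976, 0.025]] [ 0.6130484  -0.34690228  0.025     ]
```

{"op": "move_arm", "data": {
  "rows": [
    [0, 0, 3.6, 0, 0, 0, -1],
    [0, 0, 3.6, 0, 0, 0, -1],
    [0, 0, 3.6, 0, 0, 0, -1],
    [0, 0, 0, 0, 0, 0, -1],
    [0, 0, 0, 0, 0, 0, -1]
  ]
}}

```text
time: 26.23
tool_pos: [0.6067, -0.3415, 0.0531]
tool_rot: [-0.003, 0.668, 0.744, -0.0]
contact_force: [0.8, 0.3, -1.7]
gripper_width: 0.305
grasp_force: 59.6
```

{"op": "move_arm", "data": {
  "rows": [
    [-0.4, 0.5, 1.2, 0, 0, 0, -1],
    [0, 0, 1, 0, 0, 0, -1],
    [0, 0, 0.5, 0, 0, 0, -1],
    [0, 0, 0.2, 0, 0, 0, -1],
    [0, 0, 0, 0, 0, 0, -1],
    [0, 0, 0, 0, 0, 0, -1]
  ]
}}

```text
time: 26.73
tool_pos: [0.6143, -0.3476, 0.0273]
tool_rot: [0.0, 0.669, 0.744, 0.0]
contact_force: [0.0, -0.4, -2.0]
gripper_width: 0.304
grasp_force: 59.6
```

{"op": "move_arm", "data": {
  "rows": [
    [0, 0, 0.2, 0, 0, 0, -1],
    [0, 0, 0.2, 0, 0, 0, -1],
    [0, 0, 0.1, 0, 0, 0, -1],
    [0, 0, 0, 0, 0, 0, -1],
    [0, 0, 0, 0, 0, 0, -1]
  ]
}}

```text
time: 27.15
tool_pos: [0.6139, -0.3474, 0.0212]
tool_rot: [-0.0, 0.669, 0.744, -0.0]
contact_force: [0.3, -0.1, -2.3]
gripper_width: 0.3
grasp_force: 59.6
```

{"op": "move_arm", "data": {
  "rows": [
    [0, 0, 0, 0, 0, 0, -0.2],
    [0, 0, 0, 0, 0, 0, 0],
    [0, 0, 0, 0, 0, 0, 0],
    [0, 0, 0, 0, 0, 0, 0],
    [0, 0, 0, 0, 0, 0, 0],
    [0, 0, -1, 0, 0, 0, 0],
    [0, 0, -3.5, 0, 0, 0, 0],
    [0, 0, -4, 0, 0, 0, 0],
    [0, 0, -4, 0, 0, 0, 0],
    [0, 0, -3, 0, 0, 0, 0.3],
    [0, 0, 0, 0, 0, 7.1, 0.3],
    [0, 0, 0, 0, 0, 7.1, 0.3],
    [0, 0, 0, 0, 0, 7.1, 0.3],
    [0, 0, 0, 0, 0, 7.1, 0.3],
    [0, 0, 0, 0, 0, 7.1, 0.3],
    [0, 0, 0, 0, 0, 0, 0.3]
  ]
}}

```text
time: 28.48
tool_pos: [0.6141, -0.3475, 0.1774]
tool_rot: [0.0, 0.864, 0.503, 0.0]
contact_force: [-0.3, -0.1, 0.2]
gripper_width: 0.652
grasp_force: 0.0
```

{"op": "move_arm", "data": {
  "rows": [
    [2.1, -3, 0, 0, 0, 0, 0.3],
    [2.1, -3, 0, 0, 0, 0, 0.3],
    [2.1, -3, 0, 0, 0, 0, 0.3],
    [2.1, -3, 0, 0, 0, 0, 0.3],
    [2.1, -3, 0, 0, 0, 0, 0.3],
    [2.1, -3, 0, 0, 0, 0, 0.3],
    [2.1, -3, 0, 0, 0, 0, 0.3],
    [2.1, -3.1, 0, 0, 0, 0, 0.3],
    [0, 0, 0, 0, 0, 0, 0.3],
    [0, 0, 0, 0, 0, 0, 0.3],
    [0, 0, 0, 0, 0, 0, 0.3]
  ]
}}

```text
time: 29.4
tool_pos: [0.4871, -0.083, 0.1772]
tool_rot: [0.001, 0.863, 0.505, 0.0]
contact_force: [0.1, -0.0, -0.4]
gripper_width: 0.647
grasp_force: 0.0
```

```bash
python3 - <<'E'
from h import *
np.set_printoptions(precision=4,suppress=True)
f=shot('wrist','w14'); t=shot('top','t14'); s=manip.state();print(s['tool_pos'],s['gripper_width']); q=s['tool_rot'];print(2*np.degrees(np.arctan2(q[2],q[1])))
e=proj(f,[[.487,-.0826,.036]])[0];print('expect',e)
for k in rects(f,'grey',150,tuple(int(v) for v in (e[0]-40,e[1]-40,e[0]+40,e[1]+40))):
    ap=cv2.approxPolyDP(k,3,True)[:,0];print(ap.tolist(),onplane(f,ap,.036)[:,:2].tolist())
    P=onplane(f,np.array(cv2.minAreaRect(k)[0]),.036);print('centre',P,'angle img',cv2.minAreaRect(k))
k=[k for k in rects(t,'brass',30,(430,185,480,250))]+[k for k in rects(t,'brass',30,(300,240,325,265))]
for q in k: print('brass in top',cv2.contourArea(q),onplane(t,np.array(cv2.minAreaRect(q)[0]),.04))
E
```

```text
[ 0.4873 -0.0837  0.177 ] 0.6532054468772879
60.57547520189322
expect [316.4716 185.9766]
[[306, 165], [303, 198], [330, 199], [330, 167]] [[0.488442800125193, -0.05994268420893598], [0.46962513777719483, -0.0868038121987674], [0.49203869818335905, -0.10053182661279063], [0.5071835824977039, -0.0726273094528267]]
centre [[ 0.4891 -0.0798  0.036 ]] angle img ((317.0, 182.5), (35.0, 28.0), 90.0)
brass in top 113.5 [[ 0.6116 -0.341   0.04  ]]
brass in top 35.0 [[ 0.6309 -0.3671  0.04  ]]
```

Steel sits square under the jaws (columns 303 to 330, tool at 317), and the brass is in its bin. Grasping the steel.

{"op": "move_arm", "data": {
  "rows": [
    [0, 0, 3.7, 0, 0, 0, 0.3],
    [0, 0, 3.7, 0, 0, 0, 0.3],
    [0, 0, 3.7, 0, 0, 0, 0.3],
    [0, 0, 3.7, 0, 0, 0, 0.3],
    [0, 0, 1.4, 0, 0, 0, 0.3],
    [0, 0, 0, 0, 0, 0, 0.3],
    [0, 0, 0, 0, 0, 0, 0.3],
    [0, 0, 0, 0, 0, 0, -1],
    [0, 0, 0, 0, 0, 0, -1],
    [0, 0, 0, 0, 0, 0, -1],
    [0, 0, 0, 0, 0, 0, -1],
    [0, 0, 0, 0, 0, 0, -1],
    [0, 0, 0, 0, 0, 0, -1],
    [0, 0, 0, 0, 0, 0, -1],
    [0, 0, 0, 0, 0, 0, -1]
  ]
}}

```text
time: 30.75
tool_pos: [0.4888, -0.0835, 0.0169]
tool_rot: [0.002, 0.863, 0.504, 0.001]
contact_force: [-0.4, -0.0, 5.6]
gripper_width: 0.283
grasp_force: 61.3
```

{"op": "move_arm", "data": {
  "rows": [
    [0, 0, -1.2, 0, 0, 0, -1],
    [0, 0, -3.7, 0, 0, 0, -1],
    [0, 0, -3.7, 0, 0, 0, -1],
    [0, 0, -3.7, 0, 0, 0, -1],
    [0, 0, 0, 0, 0, -6.3, -1],
    [0, 0, 0, 0, 0, -6.3, -1],
    [0, 0, 0, 0, 0, -6.3, -1],
    [0, 0, 0, 0, 0, -6.3, -1],
    [0, 0, 0, 0, 0, -6.4, -1],
    [-2.6, 2, 0, 0, 0, 0, -1],
    [-2.6, 2, 0, 0, 0, 0, -1],
    [-2.5, 2, 0, 0, 0, 0, -1],
    [-2.5, 2.1, 0, 0, 0, 0, -1],
    [-2.5, 2.1, 0, 0, 0, 0, -1],
    [0, 0, 0, 0, 0, 0, -1],
    [0, 0, 0, 0, 0, 0, -1]
  ]
}}

```text
time: 32.08
tool_pos: [0.5935, -0.2066, 0.1371]
tool_rot: [-0.001, 0.694, 0.72, -0.0]
contact_force: [-0.8, 1.1, -2.7]
gripper_width: 0.284
grasp_force: 60.3
```

```bash
python3 - <<'E'
from h import *
f=shot('wrist','w15'); s=manip.state();print(s['tool_pos'],s['gripper_width'],s['contact_force'])
for k in rects(f,'blue',1500)[:4]:
    ap=cv2.approxPolyDP(cv2.convexHull(k),6,True)[:,0]; print(ap.tolist(),onplane(f,ap,.025)[:,:2].round(3).tolist())
E
```

```text
[ 0.59289308 -0.20563018  0.13710654] 0.29007292498876686 [-0.29942541  0.68757893 -2.50380743]
[[520, 46], [551, 39], [639, 66], [639, 246], [622, 270], [465, 232], [448, 217]] [[0.741, -0.083], [0.763, -0.078], [0.835, -0.094], [0.891, -0.244], [0.885, -0.27], [0.729, -0.236], [0.711, -0.222]]
[[382, 133], [376, 251], [260, 252], [251, 135]] [[0.645, -0.151], [0.65, -0.259], [0.543, -0.264], [0.538, -0.157]]
[[82, 0], [90, 59], [0, 51], [0, 0]] [[0.419, -0.066], [0.417, -0.105], [0.351, -0.102], [0.36, -0.068]]
```

Bin rim centre is (0.594, -0.208), directly below the tool. Lowering.

{"op": "move_arm", "data": {
  "rows": [
    [0, 0, 3.5, 0, 0, 0, -1],
    [0, 0, 3.5, 0, 0, 0, -1],
    [0, 0, 2.5, 0, 0, 0, -1],
    [0, 0, 1, 0, 0, 0, -1],
    [0, 0, 0, 0, 0, 0, -1],
    [0, 0, 0, 0, 0, 0, -1]
  ]
}}

```text
time: 32.63
tool_pos: [0.5933, -0.2052, 0.0332]
tool_rot: [0.0, 0.693, 0.721, 0.0]
contact_force: [0.6, 1.4, -1.4]
gripper_width: 0.291
grasp_force: 60.2
```

{"op": "move_arm", "data": {
  "rows": [
    [0, 0, 0.2, 0, 0, 0, -1],
    [0, 0, 0.2, 0, 0, 0, -1],
    [0, 0, 0.2, 0, 0, 0, -1],
    [0, 0, 0, 0, 0, 0, -1],
    [0, 0, 0, 0, 0, 0, -1]
  ]
}}

```text
time: 33.05
tool_pos: [0.5936, -0.2059, 0.0269]
tool_rot: [0.0, 0.694, 0.72, 0.0]
contact_force: [0.4, 0.3, -2.9]
gripper_width: 0.29
grasp_force: 60.2
```

{"op": "move_arm", "data": {
  "rows": [
    [0, 0, 0.2, 0, 0, 0, -1],
    [0, 0, 0.2, 0, 0, 0, -1],
    [0, 0, 0, 0, 0, 0, -1],
    [0, 0, 0, 0, 0, 0, -1]
  ]
}}

```text
time: 33.38
tool_pos: [0.5932, -0.2057, 0.022]
tool_rot: [-0.0, 0.694, 0.72, -0.0]
contact_force: [-0.8, 0.4, -3.4]
gripper_width: 0.288
grasp_force: 60.2
```

{"op": "move_arm", "data": {
  "rows": [
    [0, 0, 0, 0, 0, 0, -0.2],
    [0, 0, 0, 0, 0, 0, 0],
    [0, 0, 0, 0, 0, 0, 0],
    [0, 0, 0, 0, 0, 0, 0],
    [0, 0, 0, 0, 0, 0, 0],
    [0, 0, -1, 0, 0, 0, 0],
    [0, 0, -3.5, 0, 0, 0, 0],
    [0, 0, -4, 0, 0, 0, 0],
    [0, 0, -4, 0, 0, 0, 0],
    [0, 0, -4, 0, 0, 0, 0],
    [0, 0, -4, 0, 0, 0, 0],
    [4, -1, 0, 0, 0, 0, 0],
    [4, -1, 0, 0, 0, 0, 0],
    [4, -1, 0, 0, 0, 0, 0],
    [0, 0, 0, 0, 0, 0, 0],
    [0, 0, 0, 0, 0, 0, 0]
  ]
}}

```text
time: 34.72
tool_pos: [0.5586, -0.0853, 0.2285]
tool_rot: [0.001, 0.692, 0.721, 0.0]
contact_force: [-0.2, -0.2, 0.3]
gripper_width: 0.505
grasp_force: 0.0
```

```bash
python3 - <<'E'
from h import *
np.set_printoptions(precision=4,suppress=True)
t=shot('top','t16');g=shot('side','s16');f=shot('wrist','w16');s=manip.state();print(s['tool_pos'],s['gripper_width'],s['contact_force'])
T=load('top0');S=load('side0')
def show(n,f,c,win,z,am=25):
    for k in rects(f,c,am,win)[:2]:
        B=onplane(f,cv2.boxPoints(cv2.minAreaRect(k)),z);print(n,cv2.contourArea(k),B.mean(0)[:2],sorted([np.linalg.norm(B[1]-B[0]),np.linalg.norm(B[2]-B[1])]))
show('steel top',t,'grey',(375,190,425,240),.04);show('steel wrist',f,'grey',tuple(int(v) for a in (-35,35) for v in proj(f,[[.594,-.206,.03]])[0]+a),.03)
show('brass top',t,'brass',(430,190,478,240),.04)
show('bar',t,'grey',(145,230,255,280),.012); show('file blade',t,'grey',(365,250,475,305),.01)
for n,im in(('top0',T),('top',t),('side0',S),('side',g)):
    k=rects(im,'red',150,(320,150,360,190) if 'top' in n else (350,160,385,215))
    print('oiler',n,[ (cv2.contourArea(q),cv2.boundingRect(q)) for q in k[:1]])
E
```

```text
[ 0.5592 -0.0878  0.228 ] 0.4978506621328549 [ 0.8783 -0.3815 -0.1424]
steel top 32.5 [ 0.5929 -0.2097] [np.float64(0.012520627691078737), np.float64(0.0204594338592835)]
steel wrist 552.0 [ 0.594  -0.2028] [np.float64(0.024674439915795206), np.float64(0.04128668304482528)]
steel wrist 116.5 [ 0.6305 -0.2028] [np.float64(0.009882799530191598), np.float64(0.041432800251979866)]
brass top 112.5 [ 0.6117 -0.341 ] [np.float64(0.026574911929564782), np.float64(0.03596845474025803)]
brass top 32.0 [ 0.6304 -0.3673] [np.float64(0.06690474534640557), np.float64(0.13064809849933517)]
bar 629.0 [0.4301 0.2734] [np.float64(0.023028193762992817), np.float64(0.1983361702089479)]
file blade 185.0 [ 0.4502 -0.3279] [np.float64(0.014422037836620901), np.float64(0.09717711741450256)]
oiler top0 [(258.5, (328, 163, 17, 21))]
oiler top []
oiler side0 [(555.5, (356, 166, 22, 44))]
oiler side [(552.0, (355, 167, 23, 43))]
```

```bash
python3 -c "
from plant import manip
print(manip.job_done())"
```

```text
the job is handed in; nothing more can be done
None
```

The job is handed in at about 35 s: by the last camera measurements the bar, file, brass and steel are each in their own container and let go, and the oil can has not moved; no verdict came back, and I viewed 15 pictures, one over the limit of 14, by miscount.

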